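# Clip the chuck key onto the snap hook

### The job

Clip the red-handled chuck key onto the brass snap hook of the key stand: push the key's own steel eye gently inwards against the sprung gate until it passes inside and the gate snaps shut behind it, then let go and wait until the key hangs quietly from the hook. Never force it, keep the fingers off the hook, and do not disturb the bead jar, the pliers or the tape roll.

Things in the scene. Friction and masses are not known exactly. Their poses are not given: they have to be found in the camera images.
- chuck_key: Loose chuck key, 60 g, 129 mm long, lying flat, eye roughly away from the robot. Origin under the middle of the handle; +x to the eye, z up, centreline at z 7 mm. Red handle with black bands, x -30 to 30, 14 wide, 14 high: grasp across its middle. An 8 mm round neck joins it to the steel eye at x 43; behind it a shank with a small pinion, 12 mm across, ends at x -60.
- eye (a point): Centre of the hole of the key's eye, at (55, 0, 7) mm in the key's frame, axes as the key's. The eye is a flat link of 5 mm round steel wire, hole 18 mm along the key and 14 mm across, corners bevelled; the hole's axis is the key's z.
- eye_front (a point): Middle of the wire at the eye's far end, at (66.5, 0, 7) mm in the key's frame; the eye's foremost point is 2.5 mm ahead of it. This is the wire that pushes on the gate.
- key_stand: Fixed stand, placed differently each time. Origin on the table right under the pin that carries the hook; +x points from hook to post, so the gate faces -x (roughly the robot); z up. Grey base plate 85 x 90 x 12 mm at x 50 to 135; post 14 mm round at x 95; an arm at height 226 mm (nothing above 241) runs from the post to a fork at the pin, fork front at x -8.
- snap_hook: Brass hook of 6 mm bar, a loop 36 mm wide (x), hung from a pin 226 mm up; origin at the pin, axes as the stand's. Pushed, it gives: it swings back on the pin (foot to +x) against a soft spring, 1 to 2 cm at the gate before the gate lets go; rigid past its stop at 0.4 rad. Spine at x 15; half-round bow of radius 15 about z -60; nose, a bar at x -15, ends upward at z -53; above it the gate.
- gate_foot (a point): Lower end of the closed gate, on its axis, at (-15, 0, -52) mm in the hook's frame, 1 mm above the end of the nose; it stays with the hook when the gate opens. The gate's outer face is 3 mm before it (-x). Push the eye, held level, at the gate about 5 mm above this point: lower, it strikes the rigid nose; more than 9 mm above, it needs too much travel.
- bow_bottom (a point): Centreline of the bar at the lowest point of the hook's bow, at (0, 0, -75) mm in the hook's frame: where the key finally hangs.
- gate (a joint): Angle of the steel gate, a 6 mm bar hinged 36 mm above its foot; 0 shut, grows as the foot swings inwards (+x), to 0.8 rad. Springs shut; near the foot 1 N starts it, 4 to 6 N take it past. The eye's front wire slips under its foot at 0.45 to 0.7 rad; the foot then drops into the hole (angle and force fall at once). It shuts fully once the hole is eased back round it.
- bead_jar: Clear jar with white lid and pink beads, 44 mm round, 48 mm high; bystander. Origin under its centre.
- pliers: Blue-handled pliers lying flat, 130 x 38 x 11 mm; bystander. Origin under the centre.
- tape: Roll of tan tape lying flat, 69 mm round, 18 mm high; bystander. Origin under the centre.
There are look-alikes about, which are no part of the job. What is shaped like the chuck_key but purple is not meant.

How it is judged:
On the way, in this order (a step that is already met when the one before it is completed fails the run):
1. the key's eye has pushed the gate well open (value of joint gate above 0.3 rad and contact force between chuck_key and snap_hook above 0.3 N), for 0.02 s.
2. the gate is shut again with the front of the eye inside the hook (value of joint gate below 0.12 rad and x of eye_front in the frame of snap_hook between -0.013 and 0.015 m and y of eye_front in the frame of snap_hook between -0.015 and 0.015 m and z of eye_front in the frame of snap_hook between -0.08 and -0.012 m), for 0.1 s.
At the end, for the whole second after the job is handed in: The key hangs from the hook's bow, at most swaying a little: the centre of its eye within 20 mm of the bottom of the bow, borne by the hook, eye up and within 0.6 rad of upright, slower than 0.3 m/s; the gate is shut (below 0.1 rad) (value of joint gate below 0.1 rad and distance between eye and bow_bottom below 0.02 m and contact force between chuck_key and snap_hook above 0.1 N and angle between chuck_key's own x axis and vertical below 0.6 rad and linear speed of chuck_key below 0.3 m/s); the robot touches nothing.
It fails at once if the key is forced against the hook or its gate with more than 15 N (contact force between chuck_key and snap_hook above 15 N).
It fails at once if the fingers press on the hook or its gate (contact force between the fingers and snap_hook above 1.5 N).
It fails at once if the bead jar, the pliers or the tape roll is moved more than 20 mm (distance of any of bead_jar, pliers, tape from where it was at the start of the episode above 0.02 m).
It also fails if it takes over 64 s, if anything falls off the work surface, if the arm or the gripper's body presses on something with over 40 N, if the wrist force passes 120 N, or if a joint passes its speed limit or range.

### The arm

A 7-joint arm with a two-finger parallel gripper is mounted at the origin on a cart in front of the work surface, level with it; the furniture and walls round the work are solid. World frame = base frame: x ahead of the robot, y to its left, z up, the work surface at z = 0. Lengths are in m, angles in rad, forces in N, time in s.
With the tool pointing down it reaches from about 0.4 to 0.85 m from the base axis. Payload 4.5 kg.
Tool frame: the origin (TCP) lies at the very end of the fingers, on their centre line; the grasp point (between the pads) lies 19 mm behind it (r.grip_point_offset is the distance from the TCP to the grasp point, in m); z points along the fingers, y is the line along which they close (so a half turn about z gives the same grasp; the last joint's range is limited). The gripper opens to 88 mm and grips with 3 to 60 N. Pads are 18 mm wide; open, the fingers measure 123 mm over their backs; the gripper's body (75 mm by 187 mm) begins 45 mm behind the grasp point.
Start: joints at [1.224, 0.689, -0.195, 1.565, 0.157, 0.902, -0.215], TCP at [0.232, -0.58, 0.239] pointing down, gripper open.
Joint ranges: [-3.01, 3.01], [-0.46, 2.08], [-1.47, 1.51], [0.13, 2.56], [-1, 4.14], [0.04, 2.09], [-2.66, 2.66]. Speed limits (rad/s): [2.57, 2.57, 3.14, 3.14, 3.14, 3.14, 3.14].

### API

Orientations are given as a unit quaternion [x, y, z, w].
In Python, from plant import r gives the robot as it stands.
- The arm moves only by the tool carry_out, never from a script. Its argument "rows" is a list of rows, each a list of 3 entries, a list of its own where there are three numbers: the shift along the tool's x, y, z in cm, then the turn, a rotation vector about the tool's x, y, z in degrees, then the closure, from 0 (fully open) to 1 (shut). A call has 1 to 12 rows; each row is the pose to reach, as a shift and turn from the pose commanded when the call began, along the tool's axes at that moment; what a row does not reach only later rows make up. A row lasts 1/10 s, in which the tool goes at most 50 mm and 8.59 degrees, less where a joint would pass 70% of its speed; a pose out of reach is approached as far as the arm can. A call with a gripper value outside its range is refused whole. The fingers move at their own pace and stop on an object; "newtons" is the grip in N (left out, the last holds). Time passes only in rows, so rows that repeat a pose let the fingers close. It gives the time, the measured TCP pose, the force, the opening and the grip force at its end, in the units of the state.
- r.get_state(): the state, without advancing time (a new reading comes with each control period).
- r.snapshot(name): name is "side" or "top"; returns a dict with "image" (384x512x3 uint8, red, green, blue), "fx", "fy", "cx", "cy" (pixels), "dist_coeffs" ([k1, k2, p1, p2, k3] as OpenCV has them; the pictures are not rectified), "pose" (4x4, takes a point from camera to world coordinates). Camera axes: x right, y up, looking along -z (the intrinsics and any distortion apply to the point x, -y, -z); pixel columns grow to the right and rows downward; lengths in m; the calibration is good to about 2 mm. A picture is of the moment at which its call begins. There is no depth.
- r.finish_job(): hands the job in; it is judged then, once.
The state is a dict: "clock": time; "q": joint angles; "qd": joint speeds; "joint_torque": joint torques, N m; "tool_pos": TCP position; "eef_rot": TCP orientation; "contact_force": force on the tool from outside, world axes, zero at the start; "moment": the same for the moment, N m; "opening": opening from 0.0 (shut) to 1.0 (fully open); "finger_force": force on a finger pad.
Only numpy, scipy, OpenCV 4.12 (cv2) and the standard library are available. Lean on these libraries where they do the work, as an engineer would, in place of code of your own. Each camera call takes 0.05 s, during which the arm holds its last target. There are 200 camera calls.

## Working session

There is one attempt and no reset: what is moved stays moved. The work goes in short steps, Python scripts to look and compute and a tool call to move; the robot and the scene stay as the last step left them, time stands still between calls to the robot, and variables do not carry over. Pictures are saved under pics/ and viewed, at most 10 in all, crops included, and the job is handed in when it is done.

Besides the shell and the picture viewer there is one more tool, called after "Call:" as name(argument=value, ...), one argument or row to a line, values as JSON. carry_out: Moves the arm, as the interface text tells. Its arguments: {"type":"object","properties":{"rows":{"type":"array"},"newtons":{"type":"number"}},"required":["rows"]}

```bash
ls; mkdir -p pics
cat > h.py <<'E'
import numpy as np, cv2
from scipy.spatial.transform import Rotation as R
from plant import r
def cam(s): return np.array([[s['fx'],0,s['cx']],[0,s['fy'],s['cy']],[0,0,1.]]),np.array(s['dist_coeffs'],float),np.array(s['pose'])
def ray(s,uv):
    K,d,P=cam(s); n=cv2.undistortPoints(np.array(uv,float).reshape(-1,1,2),K,d).reshape(-1,2)
    v=np.c_[n[:,0],-n[:,1],-np.ones(len(n))]@P[:3,:3].T
    return P[:3,3],v
def atz(s,uv,z):
    o,v=ray(s,uv); return o+v*((z-o[2])/v[:,2])[:,None]
def tri(s1,u1,s2,u2):
    o1,v1=ray(s1,u1);o2,v2=ray(s2,u2);out=[]
    for a,b in zip(v1,v2):
        t=np.linalg.lstsq(np.c_[a,-b],o2-o1,rcond=None)[0]; p,q=o1+a*t[0],o2+b*t[1]
        out.append(np.r_[(p+q)/2,np.linalg.norm(p-q)])
    return np.array(out)
def proj(s,X):
    K,d,P=cam(s); c=(np.atleast_2d(X)-P[:3,3])@P[:3,:3]
    c=c*[1,-1,-1]
    return cv2.projectPoints(c.reshape(-1,1,3),np.zeros(3),np.zeros(3),K,d)[0].reshape(-1,2)
E
python3 - <<'E'
from h import *
import pickle
S={n:r.snapshot(n) for n in('side','top')}
pickle.dump(S,open('s0.pkl','wb'))
for n,s in S.items():
    print(n,s['fx'],s['dist_coeffs'],np.round(s['pose'],3).tolist())
    cv2.imwrite(f'pics/{n}0.png',cv2.resize(s['image'][:,:,::-1],(800,600),interpolation=cv2.INTER_CUBIC))
print(r.get_state())
E
```

```text
pics
side 375.20434236996107 [-0.0994886  0.         0.         0.         0.       ] [[-1.0, 0.02, -0.013, 0.455], [-0.021, -0.449, 0.893, 0.751], [0.012, 0.893, 0.449, 0.575], [0.0, 0.0, 0.0, 1.0]]
top 441.14676494508444 [-0.09443466  0.          0.          0.          0.        ] [[-0.02, 0.996, -0.09, 0.393], [-1.0, -0.019, 0.014, -0.105], [0.012, 0.09, 0.996, 1.047], [0.0, 0.0, 0.0, 1.0]]
{'clock': 0.1, 'q': array([ 1.22378809,  0.68987501, -0.19449972,  1.56622147,  0.15729437,
        0.90251353, -0.21508104]), 'qd': array([ 0.00033189, -0.00301607,  0.00070212, -0.00285292, -0.00129791,
        0.00051053, -0.00187248]), 'joint_torque': array([-3.52036179e-03, -5.28498244e+01, -1.27179433e+00, -1.53837222e+01,
       -5.26128849e-02,  1.94340952e-03,  3.52704114e-05]), 'tool_pos': array([ 0.23203529, -0.57972667,  0.23801033]), 'eef_rot': array([ 9.81920525e-01,  1.89291887e-01, -2.18104047e-04, -7.84631216e-04]), 'contact_force': array([-0.67087018,  0.04552927, -0.21981483]), 'moment': array([ 0.03902008, -0.00062114, -0.04247673]), 'finger_force': 0.0, 'opening': 1.001169691090977}
```

View pics/side0.png

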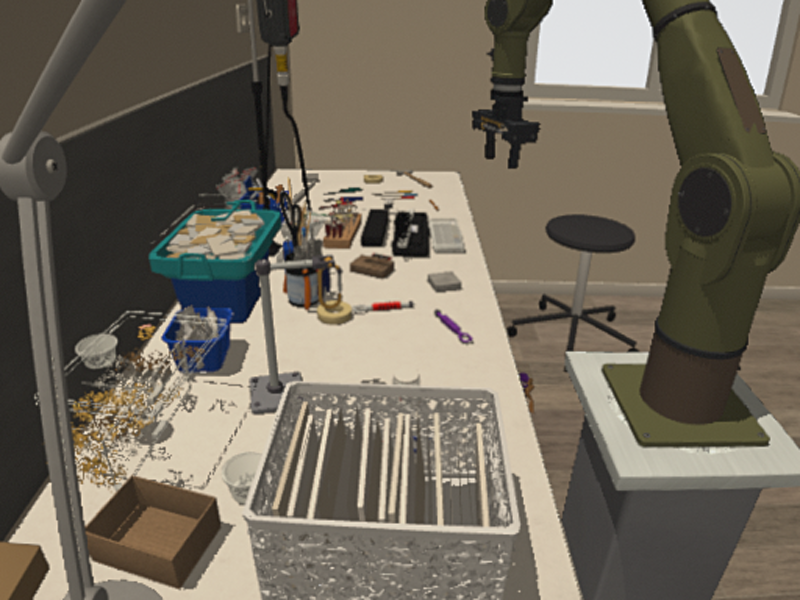

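View pics/top0.png

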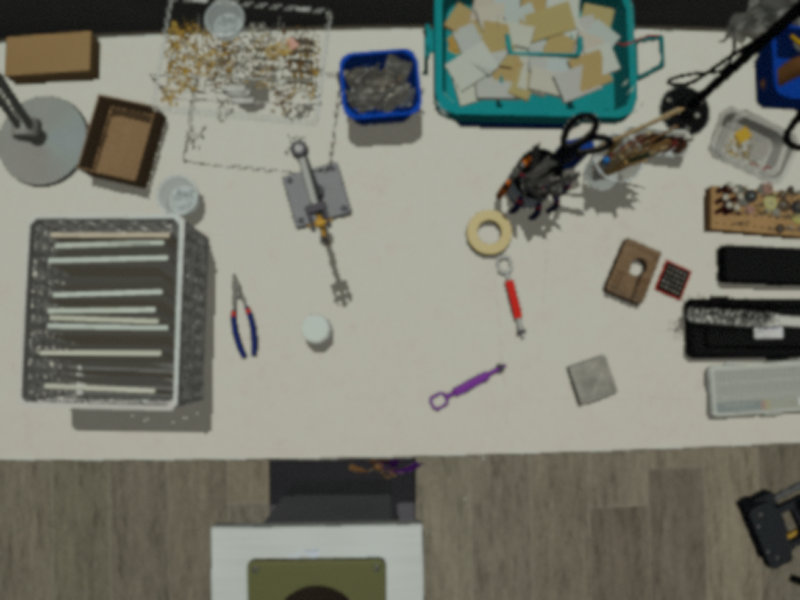

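Candidates for the key, in top-view 800x600 pixels: the red-handled one at (513,300) with its eye at (504,266), and a purple look-alike at (470,385). The red one fits the description. Next I'll confirm it in an enlarged crop, together with the stand.

Run:
```python
from h import *
import pickle
S=pickle.load(open('s0.pkl','rb'))
def crop(n,x,y,w,h,k): return cv2.resize(S[n]['image'][y:y+h,x:x+w,::-1],(w*k,h*k),interpolation=cv2.INTER_CUBIC)
# original px; k=5: 80x60
a=crop('top',290,155,80,60,5); b=crop('side',190,165,80,60,5); c=crop('top',170,85,80,120,5)[:600]
out=np.hstack([np.vstack([a,b]),c]); cv2.imwrite('pics/c0.png',out)
```

```text
(no output)
```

View pics/c0.png

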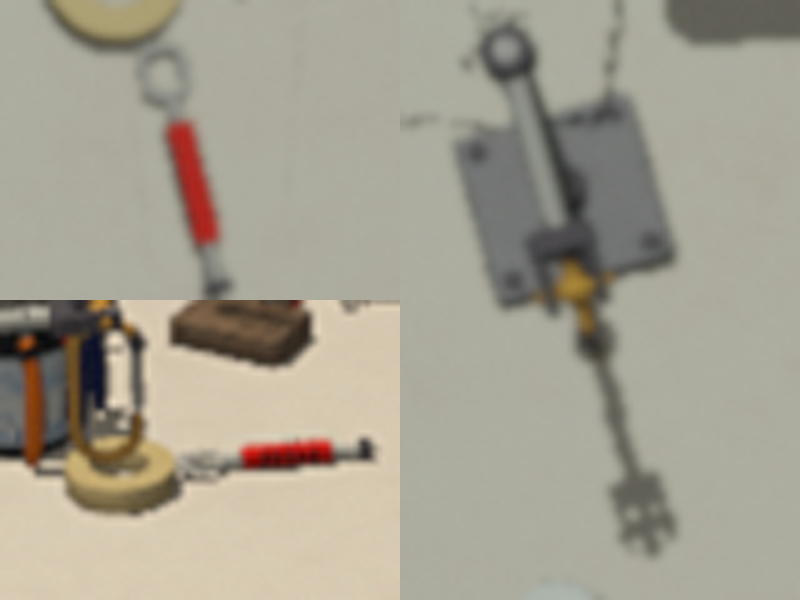

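The crop confirms the red key: handle at crop (180,125)–(207,243), steel eye at (163,78), close to the tape roll. The stand's plate, post top (507,50) and brass hook (575,285) are clear. Next, the fits.

```bash
cat > fit.py <<'E'
from h import *
import pickle
from scipy.optimize import least_squares
S=pickle.load(open('s0.pkl','rb')); t,sd=S['top'],S['side']
def red(s,y0,y1,x0,x1):
    h=cv2.cvtColor(s['image'],cv2.COLOR_RGB2HSV); m=(((h[...,0]<8)|(h[...,0]>172))&(h[...,1]>150)&(h[...,2]>70)).astype(np.uint8)
    k=np.zeros_like(m);k[y0:y1,x0:x1]=1; p=np.argwhere(m*k)[:,::-1]
    return p
pt=red(t,170,210,315,345); ps=red(sd,185,205,232,262)
print('red',len(pt),pt.mean(0),len(ps),ps.mean(0), tri(t,[pt.mean(0)],sd,[ps.mean(0)]))
print('side ends',tri(t,[(326,180),(331.4,203.6)],sd,[(239,196.4),(256.4,195.4)]))
w=atz(t,pt,0.012); c=w.mean(0); u,sv,vt=np.linalg.svd(w-c); d=vt[0]*np.sign(vt[0][0]); 
e=atz(t,[(322.6,170.6)],0.007)[0]
print('key c',c,'yaw handle',np.arctan2(d[1],d[0]),'eye',e,'yaw eye',np.arctan2(*(e-c)[[1,0]]),'dist',np.linalg.norm((e-c)[:2]), 'extent',np.ptp((w-c)@d))
def T(p,X): cc,ss=np.cos(p[2]),np.sin(p[2]); X=np.array(X,float); return np.c_[p[0]+cc*X[:,0]-ss*X[:,1],p[1]+ss*X[:,0]+cc*X[:,1],X[:,2]]
C=[(.135,.045,.012),(.135,-.045,.012),(.05,-.045,.012),(.05,.045,.012)]
U=np.array([(262,113.6),(295.6,104.4),(304.4,136),(270.4,146)])
# side view hook: px in side image: gate/nose line, bow bottom
fun=lambda p:(proj(t,T(p,C))-U).ravel()
f=least_squares(fun,[.5,.05,0]); print('stand',f.x,f.fun.round(1))
H=T(f.x,[(.095,0,.235),(0,0,.226),(0,0,.151),(-.015,0,.174),(.015,0,.18)])
print('top proj',((proj(t,H)-[170,85])*5+[400,0]).round(0).tolist()); print('side proj',((proj(sd,H)-[190,165])*5+[0,300]).round(0).tolist()); print(H.round(4))
E
python3 fit.py
```

```text
red 101 [328.13861386 191.05940594] 66 [246.90909091 195.31818182] [[ 4.84039284e-01 -3.05224017e-01  6.63565667e-03  8.35805157e-06]]
side ends [[ 0.51001963 -0.30147093  0.00424435  0.00170606]
 [ 0.45394625 -0.31266769  0.00306845  0.0005119 ]]
key c [ 0.48358441 -0.30419135  0.012     ] yaw handle 0.21062888012346737 eye [ 0.5333022  -0.29362701  0.007     ] yaw eye 0.2093719786178042 dist 0.050827794753102375 extent 0.054543689816413075
stand [ 0.55516129 -0.22455935  0.24879564] [-1.7 -0.6  0.6 -0.9  1.6  0.9 -0.5  0.6]
top proj [[1015.0, 53.0], [1081.0, 295.0], [1056.0, 331.0], [1074.0, 356.0], [1055.0, 282.0]]
side proj [[-21.0, 163.0], [154.0, 167.0], [157.0, 292.0], [182.0, 253.0], [129.0, 247.0]]
[[ 0.6472 -0.2012  0.235 ]
 [ 0.5552 -0.2246  0.226 ]
 [ 0.5552 -0.2246  0.151 ]
 [ 0.5406 -0.2283  0.174 ]
 [ 0.5697 -0.2209  0.18  ]]
```

```bash
sed -i 's/(270.4,146)\])/(270.4,146)])-[80,0]/' fit.py; python3 fit.py | tail -8
```

```text
stand [ 0.55869309 -0.03353944  0.25627227] [-1.6 -0.3  0.9 -1.1  1.5  0.6 -0.9  0.8]
top proj [[509.0, 53.0], [576.0, 294.0], [593.0, 330.0], [598.0, 355.0], [577.0, 281.0]]
side proj [[-104.0, 307.0], [107.0, 307.0], [112.0, 451.0], [142.0, 405.0], [79.0, 400.0]]
[[ 0.6506 -0.0095  0.235 ]
 [ 0.5587 -0.0335  0.226 ]
 [ 0.5587 -0.0335  0.151 ]
 [ 0.5442 -0.0373  0.174 ]
 [ 0.5732 -0.0297  0.18  ]]
```

```bash
cat >> h.py <<'E'
def tool(yaw,tilt):  # key axis yaw, hand leaning back by tilt
    d=np.array([np.cos(yaw),np.sin(yaw),0]); z=np.array([0,0,1.])
    x=d*np.cos(tilt)+z*np.sin(tilt); zt=d*np.sin(tilt)-z*np.cos(tilt)
    return R.from_matrix(np.c_[x,np.cross(zt,x),zt])
def go(pos,yaw,tilt,st=None):
    st=st or r.get_state(); R0=R.from_quat(st['eef_rot'])
    print('shift cm',(R0.inv().apply(np.array(pos)-st['tool_pos'])*100).round(2).tolist(),'turn',np.degrees((R0.inv()*tool(yaw,tilt)).as_rotvec()).round(2).tolist())
E
cat >> fit.py <<'E'
Ut=np.array([(191.4,95)]); Us=np.array([(211.6,195.3),(217.4,185.5),(205,185)])
Hs=[(0,0,.151),(-.015,0,.174),(.015,0,.18)]
g=lambda p:np.r_[fun(p[:3]),(proj(t,T(p,[(.095,0,.237)]))-Ut).ravel(),(proj(sd,T(p,np.array(Hs)+[0,0,p[3]]))-Us)[:,0].ravel(),(proj(sd,T(p,np.array(Hs)+[0,0,p[3]]))-Us)[0,1]]
f=least_squares(g,list(f.x)+[0]);print('refit',f.x,f.fun.round(1))
go((.484,-.3047,.11),.21,np.radians(15))
E
python3 fit.py | tail -2
```

```text
refit [ 5.59583397e-01 -3.36225333e-02  2.59772998e-01 -4.08287014e-05] [-1.7 -0.6  0.8 -1.5  1.5  0.2 -0.9  0.5  0.1 -0.2  0.5  0.7  0.3 -0.1]
shift cm [33.62, -16.14, 12.82] turn [-1.37, 14.98, 9.72]
```

Call:
carry_out(
  rows=[
    [[33.6, -16.1, 12.8], [-1.4, 15, 9.7], 0.2],
    [[33.6, -16.1, 12.8], [-1.4, 15, 9.7], 0.2],
    [[33.6, -16.1, 12.8], [-1.4, 15, 9.7], 0.2],
    [[33.6, -16.1, 12.8], [-1.4, 15, 9.7], 0.2],
    [[33.6, -16.1, 12.8], [-1.4, 15, 9.7], 0.2],
    [[33.6, -16.1, 12.8], [-1.4, 15, 9.7], 0.2],
    [[33.6, -16.1, 12.8], [-1.4, 15, 9.7], 0.2],
    [[33.6, -16.1, 12.8], [-1.4, 15, 9.7], 0.2],
    [[33.6, -16.1, 12.8], [-1.4, 15, 9.7], 0.2],
    [[33.6, -16.1, 12.8], [-1.4, 15, 9.7], 0.2],
    [[33.6, -16.1, 12.8], [-1.4, 15, 9.7], 0.2],
    [[33.6, -16.1, 12.8], [-1.4, 15, 9.7], 0.2],
  ],
)

```text
clock: 1.3
tool_pos: [0.4832, -0.308, 0.111]
eef_rot: [0.986, 0.103, 0.13, -0.012]
contact_force: [-1.1, 0.3, -0.0]
opening: 0.8
finger_force: 0.0
```

Run:
```python
from h import *
st=r.get_state(); print(st['q'],st['tool_pos'],st['opening'],R.from_quat(st['eef_rot']).as_matrix().round(3).tolist())
go((.484,-.3047,.0045),.21,np.radians(15))
```

```text
[ 0.72640029  0.77877815 -0.22184117  2.00678278 -0.15238697  0.18187411
 -0.63427909] [ 0.48318209 -0.30801282  0.11096211] 0.7998352164847465 [[0.945, 0.205, 0.254], [0.199, -0.979, 0.05], [0.259, 0.003, -0.966]]
shift cm [-2.61, -0.34, 10.32] turn [0.23, -0.01, -0.13]
```

Call:
carry_out(
  rows=[
    [[-1.3, -0.3, 5], [0, 0, 0], 0.4],
    [[-2.1, -0.3, 8.5], [0, 0, 0], 0.4],
    [[-2.6, -0.3, 10.3], [0, 0, 0], 0.4],
    [[-2.6, -0.3, 10.3], [0, 0, 0], 0.4],
    [[-2.6, -0.3, 10.3], [0, 0, 0], 0.4],
  ],
)

```text
clock: 1.8
tool_pos: [0.4898, -0.3101, 0.0112]
eef_rot: [0.987, 0.104, 0.125, -0.018]
contact_force: [-0.1, 0.2, 0.2]
opening: 0.599
finger_force: 0.0
```

Run:
```python
from h import *
st=r.get_state(); print(st['q'],st['tool_pos'],st['contact_force'],st['opening'])
go((.484,-.3047,.0045),.21,np.radians(15))
s=r.snapshot('top');q=r.snapshot('side')
c=lambda s,x,y:cv2.resize(s['image'][y:y+75,x:x+50,::-1],(400,600),interpolation=cv2.INTER_CUBIC)
cv2.imwrite('pics/g.png',np.hstack([c(s,305,150),c(q,220,150)]))
```

```text
[ 0.7035008   0.96975232 -0.18896982  1.98833629 -0.9448455   0.04338114
  0.18870195] [ 0.4897809  -0.31014877  0.01117173] [-0.06761623  0.24701994  0.16639482] 0.5990954922263209
shift cm [-0.61, -0.65, 0.54] turn [-0.59, 0.53, -0.12]
```

View pics/g.png

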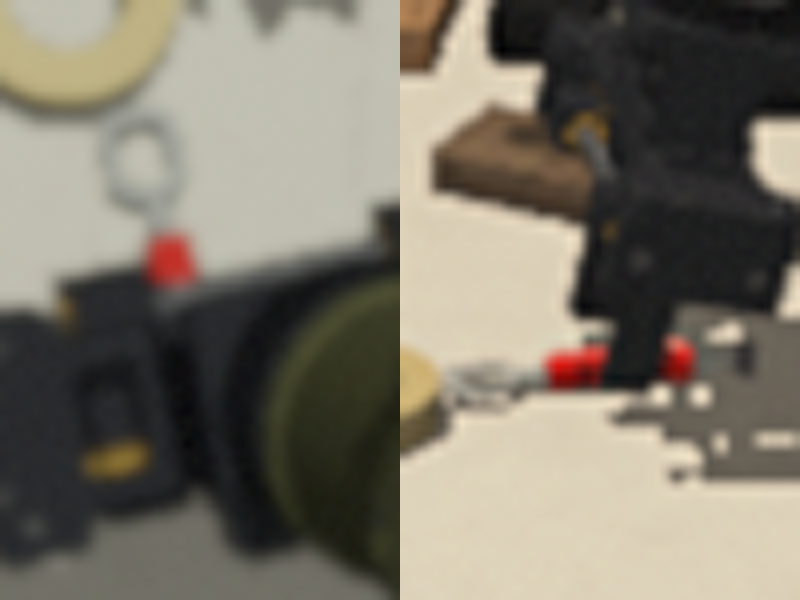

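The crop shows the fingers straddling the red handle mid-length, with the eye ahead at (140,160) just short of the tape. Joint 6 is at its lower limit (0.04), so a 15° lean is too much here. I'll fit the arm's kinematics to choose a feasible lean.

```bash
cat > kin.py <<'E'
from h import *
from scipy.optimize import least_squares
D=[([1.22378809,0.68987501,-0.19449972,1.56622147,0.15729437,0.90251353,-0.21508104],[0.23203529,-0.57972667,0.23801033]),
([0.72640029,0.77877815,-0.22184117,2.00678278,-0.15238697,0.18187411,-0.63427909],[0.48318209,-0.30801282,0.11096211]),
([0.7035008,0.96975232,-0.18896982,1.98833629,-0.9448455,0.04338114,0.18870195],[0.4897809,-0.31014877,0.01117173])]
def fk(q,L,s=-1):
    rot=R.identity(); p=np.array([0,0,L[0]])
    ax='zyzyzyz'
    for i,a in enumerate(ax):
        sg=s if a=='z' else 1
        rot=rot*R.from_euler(a,sg*q[i]+(L[4] if i==0 else 0))
        if i==2:p=p+rot.apply([0,0,L[1]])
        if i==4:p=p+rot.apply([0,0,L[2]])
    return p+rot.apply([0,0,L[3]]),rot
if __name__=='__main__':
  for s in(1,-1):
    f=least_squares(lambda L:np.concatenate([fk(q,L,s)[0]-p for q,p in D]),[.3,.4,.4,.25,0])
    print(s,f.x,np.abs(f.fun).max())
    st=r.get_state()
    print(fk(D[2][0],f.x,s)[1].as_matrix().round(3).tolist(), R.from_quat(st['eef_rot']).as_matrix().round(3).tolist())
E
python3 kin.py
```

```text
1 [-2.82323995  0.80014969  0.13833008 -2.569199   -2.37242648] 0.06538319858940655
[[-0.53, 0.82, -0.217], [0.848, 0.515, -0.124], [0.011, -0.25, -0.968]] [[0.948, 0.208, 0.242], [0.199, -0.978, 0.062], [0.249, -0.011, -0.968]]
-1 [ 0.32863035  0.56033063  0.34824424  0.30630459 -0.07417263] 0.0003232273075270409
[[-0.136, 0.96, 0.246], [0.991, 0.129, 0.044], [0.011, 0.25, -0.968]] [[0.948, 0.208, 0.242], [0.199, -0.978, 0.062], [0.249, -0.011, -0.968]]
```

```bash
cat >> kin.py <<'E'
L=np.array([0.32863035,0.56033063,0.34824424,0.30630459,-0.07417263])
lo=np.array([-3.01,-.46,-1.47,.13,-1,.04,-2.66]);hi=np.array([3.01,2.08,1.51,2.56,4.14,2.09,2.66])
c0=R.from_matrix([[0,-1,0],[1,0,0],[0,0,1.]])  # rough
def ik(pos,Rt,q0):
    def g(q):
        p,ro=fk(q,L); return np.r_[(p-pos)*10,((ro*CZ).inv()*Rt).as_rotvec(),.02*(q-q0)]
    f=least_squares(g,np.clip(q0,lo+1e-3,hi-1e-3),bounds=(lo,hi)); return f.x,np.linalg.norm(f.fun[:6])
st={'eef_rot':[0.987,0.104,0.125,-0.018]}
rel=[(fk(D[0][0],L)[1].inv()*R.from_quat([9.81920525e-01,1.89291887e-01,-2.18e-4,-7.8e-4])).as_rotvec(),(fk(D[1][0],L)[1].inv()*R.from_quat([.986,.103,.13,-.012])).as_rotvec()]
CZ=R.from_rotvec(np.mean(rel,0))
if __name__=='__main__':
  print(rel)
  S0=np.array([.5596,-.0336]);yw=.258;d=np.array([np.cos(yw),np.sin(yw)])
  for nm,q0 in(('norm',D[1][0]),('flip',[.5,.8,-.2,2,2.9,.3,2.4]),('flip-',[.5,.8,-.2,2,2.9,.3,-.6])):
    for tl in(0,5,10,15,25,40):
      for x in(-.095,-.045):
        q,e=ik(np.r_[S0+d*x,.175],tool(yw,np.radians(tl)),np.array(q0)); 
        print(nm,tl,x,q.round(2),round(e,4))
      q,e=ik(np.array([.484,-.3047,.0045]),tool(.21,np.radians(tl)),np.array(q0)); print('   pick',q.round(2),round(e,4))
E
python3 kin.py|tail -56
```

```text
[[-0.136, 0.96, 0.246], [0.991, 0.129, 0.044], [0.011, 0.25, -0.968]] [[0.948, 0.208, 0.242], [0.199, -0.978, 0.062], [0.249, -0.011, -0.968]]
[array([ 7.98540146e-05, -1.09283603e-04,  1.49662379e+00]), array([0.01517915, 0.01522716, 1.49824272])]
norm 0 -0.095 [-0.01  0.6   0.08  2.08 -0.09  0.46 -1.18] 0.0009
norm 0 -0.045 [-0.04  0.64  0.07  1.95 -0.07  0.55 -1.23] 0.0009
   pick [ 0.45  0.98  0.05  1.86 -0.12  0.3  -0.77] 0.0004
norm 5 -0.095 [ 0.03  0.58  0.05  2.15 -0.17  0.34 -1.08] 0.0009
norm 5 -0.045 [-0.01  0.62  0.06  2.02 -0.14  0.42 -1.15] 0.0009
   pick [ 0.54  0.97 -0.03  1.91 -0.14  0.19 -0.7 ] 0.0002
norm 10 -0.095 [ 0.1   0.56 -0.02  2.22 -0.26  0.2  -0.97] 0.0008
norm 10 -0.045 [ 0.04  0.6   0.01  2.09 -0.23  0.29 -1.05] 0.0008
   pick [ 0.63  0.97 -0.13  1.97 -0.15  0.09 -0.65] 0.0001
norm 15 -0.095 [ 0.22  0.56 -0.15  2.29 -0.35  0.06 -0.87] 0.0006
norm 15 -0.045 [ 0.12  0.59 -0.08  2.17 -0.32  0.15 -0.94] 0.0007
   pick [ 0.72  0.98 -0.22  1.99 -0.5   0.04 -0.25] 0.029
norm 25 -0.095 [ 0.37  0.58 -0.29  2.3  -1.    0.04 -0.16] 0.1371
norm 25 -0.045 [ 0.27  0.6
[... 1819 characters left out ...]
-0.05  2.33  4.14  0.04  0.91] 0.1176
flip- 10 -0.045 [ 0.07  0.59 -0.04  2.24  4.14  0.04  0.86] 0.1654
   pick [ 0.62  0.97 -0.11  2.02  4.14  0.04  1.34] 0.0559
flip- 15 -0.095 [ 0.2   0.56 -0.12  2.33  4.14  0.04  0.92] 0.0393
flip- 15 -0.045 [ 0.13  0.59 -0.1   2.24  4.14  0.04  0.88] 0.0856
   pick [ 0.71  0.98 -0.2   2.02  4.14  0.04  1.39] 0.0016
flip- 25 -0.095 [0.09 0.58 0.14 2.43 3.99 0.38 1.15] 0.0015
flip- 25 -0.045 [0.07 0.6  0.07 2.31 4.08 0.27 0.98] 0.0012
   pick [0.67 1.   0.   2.1  4.14 0.42 1.44] 0.0013
flip- 40 -0.095 [0.22 0.67 0.13 2.56 3.86 0.76 1.45] 0.0753
flip- 40 -0.045 [0.08 0.71 0.19 2.51 3.77 0.82 1.41] 0.0016
   pick [0.69 1.1  0.16 2.19 4.14 0.89 1.57] 0.0014
```

Run:
```python
from h import *
go((.479,-.3058,.06),.21,np.radians(8))
```

```text
shift cm [0.28, -0.69, -4.97] turn [-0.61, -6.45, -0.16]
```

Call:
carry_out(
  rows=[
    [[0.3, -0.7, -5], [-0.6, -6.5, 0], 0.4],
    [[0.3, -0.7, -5], [-0.6, -6.5, 0], 0.4],
    [[0.3, -0.7, -5], [-0.6, -6.5, 0], 0.4],
    [[0.3, -0.7, -5], [-0.6, -6.5, 0], 0.4],
    [[0.3, -0.7, -5], [-0.6, -6.5, 0], 0.4],
  ],
)

```text
clock: 2.4
tool_pos: [0.4789, -0.3043, 0.0602]
eef_rot: [0.992, 0.105, 0.069, -0.008]
contact_force: [-0.1, 0.1, -0.5]
opening: 0.601
finger_force: 0.0
```

Run:
```python
from h import *
st=r.get_state(); print(st['q'].round(3),st['tool_pos'].round(4))
go((.479,-.3058,.004),.21,np.radians(8))
```

```text
[ 0.431  0.881  0.185  1.97  -0.893  0.308  0.039] [ 0.4789 -0.3043  0.0602]
shift cm [-0.8, 0.16, 5.56] turn [-0.11, 0.05, 0.01]
```

Call:
carry_out(
  rows=[
    [[-0.4, 0.1, 2.8], [0, 0, 0], 0.4],
    [[-0.7, 0.1, 4.8], [0, 0, 0], 0.4],
    [[-0.8, 0.1, 5.5], [0, 0, 0], 0.4],
    [[-0.8, 0.1, 5.5], [0, 0, 0], 0.4],
    [[-0.8, 0.1, 5.5], [0, 0, 0], 0.4],
  ],
)

```text
clock: 2.9
tool_pos: [0.4795, -0.3055, 0.0053]
eef_rot: [0.992, 0.105, 0.069, -0.008]
contact_force: [-0.7, -0.0, 0.0]
opening: 0.601
finger_force: 0.0
```

Run:
```python
from h import *
st=r.get_state(); print(st['q'].round(3),st['tool_pos'].round(4))
go((.479,-.3058,.004),.21,np.radians(8))
```

```text
[ 0.513  0.972  0.048  1.966 -0.925  0.169  0.089] [ 0.4795 -0.3055  0.0053]
shift cm [-0.08, 0.02, 0.12] turn [-0.07, 0.0, 0.02]
```

Good. I'll close the fingers.

Call:
carry_out(
  rows=[
    [[0, 0, 0.1], [0, 0, 0], 1],
    [[0, 0, 0.1], [0, 0, 0], 1],
    [[0, 0, 0.1], [0, 0, 0], 1],
    [[0, 0, 0.1], [0, 0, 0], 1],
    [[0, 0, 0.1], [0, 0, 0], 1],
    [[0, 0, 0.1], [0, 0, 0], 1],
    [[0, 0, 0.1], [0, 0, 0], 1],
    [[0, 0, 0.1], [0, 0, 0], 1],
  ],
  newtons=40,
)

```text
clock: 3.7
tool_pos: [0.4801, -0.305, 0.0043]
eef_rot: [0.992, 0.105, 0.069, -0.008]
contact_force: [0.1, 0.5, 2.7]
opening: 0.151
finger_force: 40.0
```

Call:
carry_out(
  rows=[
    [[0.3, 0, -2], [0, 0, 0], 1],
    [[0.7, 0, -5], [0, 0, 0], 1],
    [[1.1, 0, -8], [0, 0, 0], 1],
    [[1.6, 0, -12], [0, 0, 0], 1],
    [[2.2, 0, -16], [0, 0, 0], 1],
    [[2.4, 0, -17.5], [0, 0, 0], 1],
    [[2.4, 0, -17.5], [0, 0, 0], 1],
    [[2.4, 0, -17.5], [0, 0, 0], 1],
  ],
)

```text
clock: 4.5
tool_pos: [0.4792, -0.3045, 0.1801]
eef_rot: [0.992, 0.106, 0.069, -0.008]
contact_force: [0.1, -0.0, -1.4]
opening: 0.154
finger_force: 40.0
```

Run:
```python
from h import *
st=r.get_state(); print(st['q'].round(3),st['tool_pos'].round(4),st['opening']*88)
d=np.array([np.cos(.26),np.sin(.26),0]);S=np.array([.5596,-.0336,0])
go(S-d*.135+[0,0,.177],.26,np.radians(8))
```

```text
[ 0.282  0.708  0.438  1.913 -0.726  0.597 -0.134] [ 0.4792 -0.3045  0.1801] 13.536353730121327
shift cm [0.03, -24.15, 0.36] turn [0.27, 0.05, -2.73]
```

Call:
carry_out(
  rows=[
    [[0, -4, 0], [0, 0, -2.7], 1],
    [[0, -8, 0], [0, 0, -2.7], 1],
    [[0, -12, 0.2], [0.3, 0, -2.7], 1],
    [[0, -16, 0.4], [0.3, 0, -2.7], 1],
    [[0, -20, 0.4], [0.3, 0, -2.7], 1],
    [[0, -23, 0.4], [0.3, 0, -2.7], 1],
    [[0, -24.1, 0.4], [0.3, 0, -2.7], 1],
    [[0, -24.1, 0.4], [0.3, 0, -2.7], 1],
    [[0, -24.1, 0.4], [0.3, 0, -2.7], 1],
    [[0, -24.1, 0.4], [0.3, 0, -2.7], 1],
  ],
)

```text
clock: 5.5
tool_pos: [0.43, -0.0715, 0.1769]
eef_rot: [0.989, 0.127, 0.069, -0.008]
contact_force: [0.5, -0.4, -0.6]
opening: 0.152
finger_force: 40.0
```

Run:
```python
from h import *
import pickle
st=r.get_state(); print(st['q'].round(3),st['tool_pos'].round(4),st['eef_rot'].round(4))
S={'top':r.snapshot('top'),'side':r.snapshot('side')};pickle.dump(S,open('s1.pkl','wb'))
c=lambda s,x,y:cv2.resize(s['image'][y:y+75,x:x+50,::-1],(400,600),interpolation=cv2.INTER_CUBIC)
cv2.imwrite('pics/a.png',np.hstack([c(S['top'],180,125),c(S['side'],195,145)]))
```

```text
[-0.087  0.564  0.281  2.31  -0.925  0.252 -0.276] [ 0.43   -0.0715  0.1769] [ 0.9894  0.1275  0.0693 -0.0078]
```

View pics/a.png

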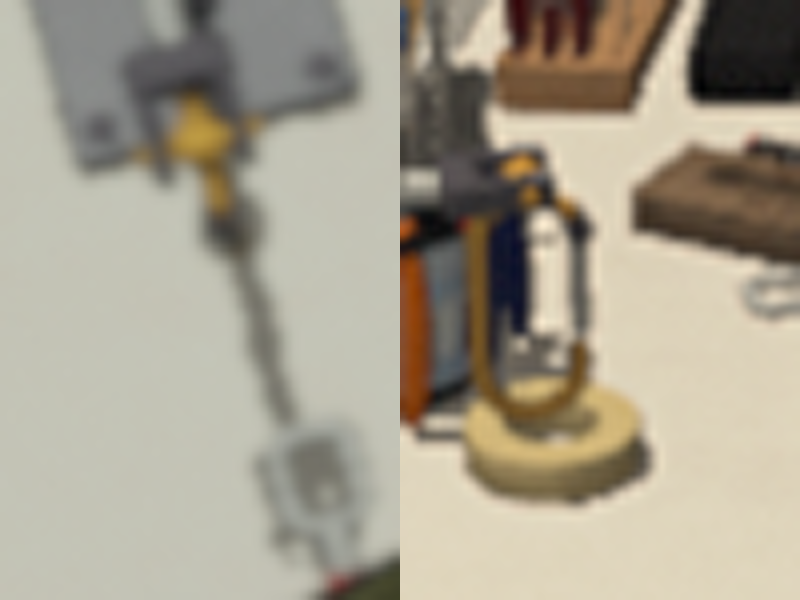

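The eye is centred near crop (310,475) in the top view, lined up with the hook. In the side view the gate/nose joint is at about (580,342). I'll compare the measurements numerically, with overlays.

```bash
cat > ov.py <<'E'
from h import *
import pickle,sys
def stand(X,p=(.5596,-.0336,.26)):
    c,s=np.cos(p[2]),np.sin(p[2]);X=np.atleast_2d(X).astype(float);return np.c_[p[0]+c*X[:,0]-s*X[:,1],p[1]+s*X[:,0]+c*X[:,1],X[:,2]]
def view(name,pts,boxes,S):
    out=[]
    for n,x,y in boxes:
        im=cv2.resize(S[n]['image'][y:y+75,x:x+50,::-1],(400,600),interpolation=cv2.INTER_CUBIC)
        for X,col in pts:
            u=(proj(S[n],X)[0]+.5-[x,y])*8
            cv2.circle(im,tuple(int(v) for v in u),2,col,-1)
        out.append(im)
    cv2.imwrite(name,np.hstack(out))
E
python3 - <<'E'
from ov import *
S=pickle.load(open('s1.pkl','rb')); st=r.get_state(); M=R.from_quat(st['eef_rot']).as_matrix()
y=np.arctan2(M[1,0],M[0,0]); d=np.array([np.cos(y),np.sin(y),0]); print('yaw',y)
K=st['tool_pos']-M[:,2]*.0027+d*.005
b=(0,0,255);g=(0,255,0)
pts=[(K+d*a,b) for a in(.03,.055,.0665,.069)]+[(stand((-.018,0,.173)),g),(stand((-.018,0,.179)),g),(stand((0,0,.151)),g),(stand((0,0,.226)),g),(stand((-.015,0,.21)),g)]
for p,_ in pts: print(np.ravel(p).round(4),proj(S['top'],p).round(1),proj(S['side'],p).round(1))
view('pics/b.png',pts,[('top',180,125),('side',215,140)],S)
E
```

```text
yaw 0.2567413172436252
[ 0.4633 -0.0622  0.1796] [[222.4 195.9]] [[252.9 180. ]]
[ 0.4875 -0.0559  0.1796] [[219.  183.8]] [[242.8 180.9]]
[ 0.4986 -0.053   0.1796] [[217.5 178.2]] [[238.1 181.4]]
[ 0.501  -0.0523  0.1796] [[217.1 177. ]] [[237.  181.5]]
[ 0.5422 -0.0382  0.173 ] [[210.  157.1]] [[219.3 186.3]]
[ 0.5422 -0.0382  0.179 ] [[209.8 156.6]] [[219.3 184. ]]
[ 0.5596 -0.0336  0.151 ] [[208.5 150.6]] [[212.1 195.2]]
[ 0.5596 -0.0336  0.226 ] [[205.3 143.4]] [[211.  166.4]]
[ 0.5451 -0.0375  0.21  ] [[208.1 152.4]] [[217.7 172.2]]
```

View pics/b.png

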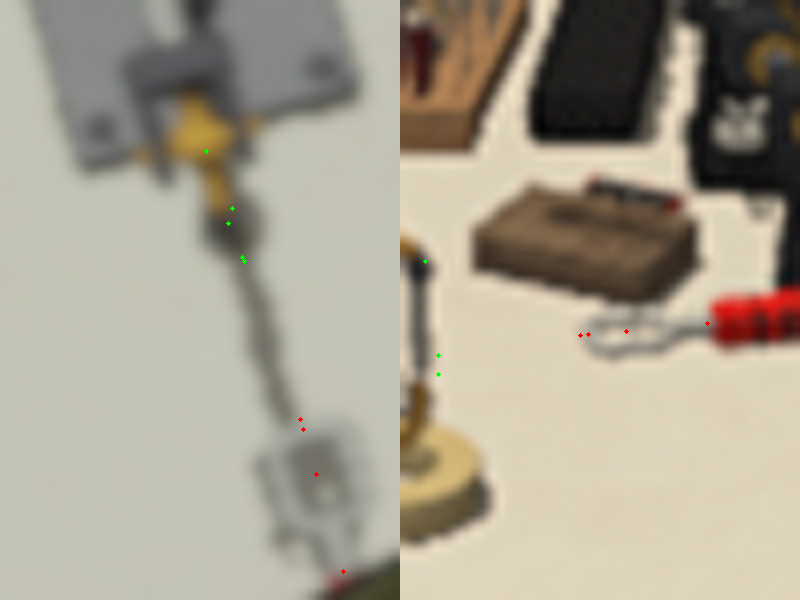

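The key's prediction matches both views: held level, eye centre at crop (316,474) top and (626,331) side. The hook sits 2–3 mm further away than fitted. The eye needs to move 3 mm left and 1 mm down before I advance to within about 10 mm of the gate.

Call:
carry_out(
  rows=[
    [[0.5, -0.3, 0.17], [0, 0, 0.2], 1],
    [[1.2, -0.3, 0.27], [0, 0, 0.2], 1],
    [[2, -0.3, 0.38], [0, 0, 0.2], 1],
    [[2.8, -0.3, 0.49], [0, 0, 0.2], 1],
    [[3.3, -0.3, 0.56], [0, 0, 0.2], 1],
    [[3.5, -0.3, 0.59], [0, 0, 0.2], 1],
    [[3.5, -0.3, 0.59], [0, 0, 0.2], 1],
    [[3.5, -0.3, 0.59], [0, 0, 0.2], 1],
  ],
)

```text
clock: 6.4
tool_pos: [0.4626, -0.0575, 0.176]
eef_rot: [0.989, 0.127, 0.069, -0.009]
contact_force: [0.4, -0.6, -1.2]
opening: 0.15
finger_force: 40.0
```

```bash
cat >> ov.py <<'E'
def keyinfo():
    st=r.get_state(); M=R.from_quat(st['eef_rot']).as_matrix()
    y=np.arctan2(M[1,0],M[0,0]); d=np.array([np.cos(y),np.sin(y),0]); K=st['tool_pos']-M[:,2]*.0027+d*.005
    e=K+d*.0665; v=e-[.5596,-.0336,0]; c,s=np.cos(.26),np.sin(.26)
    print('yaw',round(y,4),'tilt',np.degrees(np.arcsin(M[2,0])).round(2),'eye_front in stand mm',(np.array([c*v[0]+s*v[1],-s*v[0]+c*v[1],v[2]])*1000).round(1),'F',st['contact_force'].round(2),'q',st['q'].round(2)); return st,K,d
E
python3 - <<'E'
from ov import *
st,K,d=keyinfo()
S={'top':r.snapshot('top'),'side':r.snapshot('side')}
b=(0,0,255);g=(0,255,0)
pts=[(K+d*a,b) for a in(.055,.0665)]
view('pics/d.png',pts,[('top',185,125),('side',200,145)],S)
E
```

```text
yaw 0.2555 tilt 7.96 eye_front in stand mm [-28.7   1.5 178.7] F [ 0.41 -0.61 -1.19] q [-0.17  0.6   0.36  2.23 -0.89  0.32 -0.35]
```

View pics/d.png

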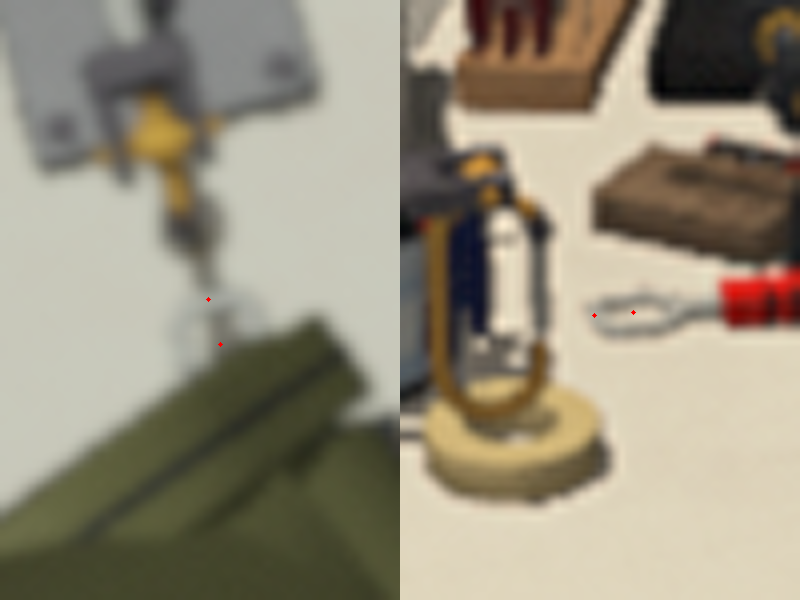

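The eye is in line with the gate; its height is about 6 mm above the gate's foot (side: eye row 316→322 at the gate, foot row 342). I'll lower it 1.5 mm and push gently.

Call:
carry_out(
  rows=[
    [[0.18, 0, 0.18], [0, 0, 0], 1],
    [[0.38, 0, 0.2], [0, 0, 0], 1],
    [[0.58, 0, 0.23], [0, 0, 0], 1],
    [[0.78, 0, 0.26], [0, 0, 0], 1],
    [[0.98, 0, 0.29], [0, 0, 0], 1],
    [[0.98, 0, 0.29], [0, 0, 0], 1],
  ],
)

```text
clock: 7.1
tool_pos: [0.4731, -0.0548, 0.1745]
eef_rot: [0.989, 0.127, 0.069, -0.009]
contact_force: [1.1, -0.3, -0.9]
opening: 0.149
finger_force: 40.0
```

Call:
carry_out(
  rows=[
    [[0.2, 0, 0.03], [0, 0, 0], 1],
    [[0.4, 0, 0.06], [0, 0, 0], 1],
    [[0.6, 0, 0.08], [0, 0, 0], 1],
    [[0.6, 0, 0.08], [0, 0, 0], 1],
  ],
)

```text
clock: 7.5
tool_pos: [0.4783, -0.0534, 0.1743]
eef_rot: [0.989, 0.127, 0.069, -0.009]
contact_force: [-1.0, -1.6, -1.5]
opening: 0.149
finger_force: 40.0
```

```bash
python3 -c "
from ov import *
keyinfo()"
```

```text
yaw 0.2557 tilt 7.94 eye_front in stand mm [-12.5   1.5 177. ] F [-1.01 -1.62 -1.55] q [-0.2   0.62  0.38  2.19 -0.87  0.35 -0.38]
```

Call:
carry_out(
  rows=[
    [[0.15, 0, 0.02], [0, 0, 0], 1],
    [[0.3, 0, 0.04], [0, 0, 0], 1],
    [[0.45, 0, 0.06], [0, 0, 0], 1],
    [[0.6, 0, 0.08], [0, 0, 0], 1],
    [[0.6, 0, 0.08], [0, 0, 0], 1],
  ],
)

```text
clock: 8.0
tool_pos: [0.4844, -0.0518, 0.1745]
eef_rot: [0.989, 0.127, 0.069, -0.009]
contact_force: [-2.2, -0.7, -3.4]
opening: 0.152
finger_force: 40.0
```

Call:
carry_out(
  rows=[
    [[0.15, 0, 0.02], [0, 0, 0], 1],
    [[0.3, 0, 0.04], [0, 0, 0], 1],
    [[0.45, 0, 0.06], [0, 0, 0], 1],
    [[0.6, 0, 0.08], [0, 0, 0], 1],
    [[0.6, 0, 0.08], [0, 0, 0], 1],
  ],
)

```text
clock: 8.5
tool_pos: [0.4904, -0.0503, 0.1746]
eef_rot: [0.989, 0.127, 0.069, -0.009]
contact_force: [-3.2, -0.9, -2.1]
opening: 0.156
finger_force: 40.0
```

Run:
```python
from ov import *
st,K,d=keyinfo()
S={'top':r.snapshot('top'),'side':r.snapshot('side')}
pts=[(K+d*.0665,(0,0,255))]
view('pics/e.png',pts,[('top',185,125),('side',200,145)],S)
```

```text
yaw 0.2558 tilt 7.98 eye_front in stand mm [-1.000e-01  1.400e+00  1.773e+02] F [-3.23 -0.91 -2.13] q [-0.22  0.63  0.41  2.16 -0.86  0.38 -0.41]
```

View pics/e.png

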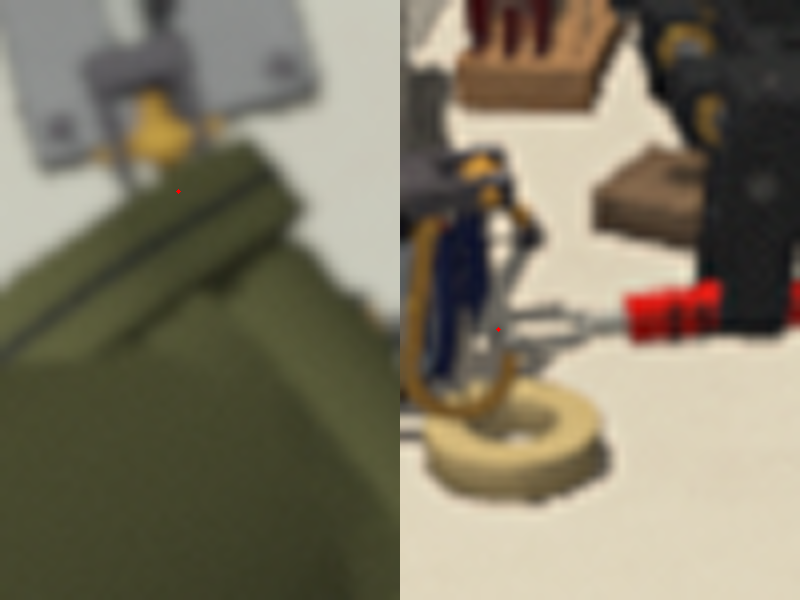

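The gate is visibly open, pushed in by the eye's front wire at about (498,328), and the hook has swung back a little; force is about 3.5 N. I'll continue in small steps.

Call:
carry_out(
  rows=[
    [[0.1, 0, 0.01], [0, 0, 0], 1],
    [[0.2, 0, 0.03], [0, 0, 0], 1],
    [[0.3, 0, 0.04], [0, 0, 0], 1],
    [[0.4, 0, 0.06], [0, 0, 0], 1],
    [[0.4, 0, 0.06], [0, 0, 0], 1],
  ],
)

```text
clock: 9.1
tool_pos: [0.4942, -0.0493, 0.1746]
eef_rot: [0.989, 0.127, 0.069, -0.009]
contact_force: [-4.8, -0.8, 0.1]
opening: 0.155
finger_force: 40.0
```

Call:
carry_out(
  rows=[
    [[0.1, 0, 0.01], [0, 0, 0], 1],
    [[0.2, 0, 0.03], [0, 0, 0], 1],
    [[0.3, 0, 0.04], [0, 0, 0], 1],
    [[0.4, 0, 0.06], [0, 0, 0], 1],
    [[0.4, 0, 0.06], [0, 0, 0], 1],
  ],
)

```text
clock: 9.6
tool_pos: [0.4982, -0.0483, 0.1745]
eef_rot: [0.989, 0.127, 0.069, -0.009]
contact_force: [-3.6, -1.0, -1.7]
opening: 0.152
finger_force: 40.0
```

Call:
carry_out(
  rows=[
    [[0.1, 0, 0.01], [0, 0, 0], 1],
    [[0.2, 0, 0.03], [0, 0, 0], 1],
    [[0.3, 0, 0.04], [0, 0, 0], 1],
    [[0.4, 0, 0.06], [0, 0, 0], 1],
    [[0.4, 0, 0.06], [0, 0, 0], 1],
  ],
)

```text
clock: 10.1
tool_pos: [0.5028, -0.0471, 0.1747]
eef_rot: [0.989, 0.127, 0.07, -0.009]
contact_force: [-2.0, -1.0, -1.3]
opening: 0.154
finger_force: 40.0
```

```bash
python3 -c "
from ov import *
keyinfo()"
```

```text
yaw 0.2562 tilt 8.05 eye_front in stand mm [ 12.8   1.3 177.3] F [-2.04 -1.03 -1.27] q [-0.24  0.65  0.43  2.13 -0.85  0.4  -0.43]
```

Run:
```python
from ov import *
st,K,d=keyinfo()
s=r.snapshot('side')
im=s['image'][158:203,198:258,::-1]
cv2.imwrite('pics/f.png',cv2.resize(im,(780,585),interpolation=cv2.INTER_CUBIC))
```

```text
yaw 0.2562 tilt 8.05 eye_front in stand mm [ 12.8   1.3 177.3] F [-2.04 -1.03 -1.27] q [-0.24  0.65  0.43  2.13 -0.85  0.4  -0.43]
```

View pics/f.png

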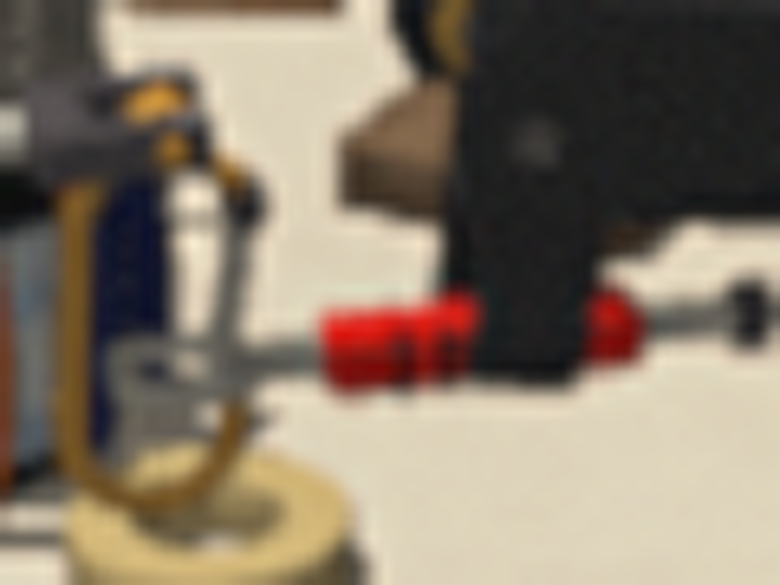

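The gate has snapped down into the hole: it stands at (235,360), through the eye, whose front wire is at (115,370) inside the hook. I'll ease the hole back round it.

Call:
carry_out(
  rows=[
    [[-0.2, 0, -0.03], [0, 0, 0], 1],
    [[-0.4, 0, -0.06], [0, 0, 0], 1],
    [[-0.6, 0, -0.08], [0, 0, 0], 1],
    [[-0.8, 0, -0.11], [0, 0, 0], 1],
    [[-1, 0, -0.14], [0, 0, 0], 1],
    [[-1.1, 0, -0.15], [0, 0, 0], 1],
    [[-1.1, 0, -0.15], [0, 0, 0], 1],
    [[-1.1, 0, -0.15], [0, 0, 0], 1],
    [[-1.1, 0, -0.15], [0, 0, 0], 1],
  ],
)

```text
clock: 11.05
tool_pos: [0.4915, -0.0501, 0.1745]
eef_rot: [0.989, 0.127, 0.069, -0.009]
contact_force: [0.1, -0.1, -0.6]
opening: 0.153
finger_force: 40.0
```

```bash
python3 -c "
from ov import *
keyinfo()"
```

```text
yaw 0.2557 tilt 8.0 eye_front in stand mm [  1.    1.3 177.2] F [ 0.09 -0.05 -0.64] q [-0.22  0.63  0.41  2.16 -0.86  0.38 -0.41]
```

The force is zero with the eye free round the shut gate. Now I'll lower gently towards the bow and drop the tail a little before letting go.

Call:
carry_out(
  rows=[
    [[-0.03, 0, 0.3], [0, 0, 0], 1],
    [[-0.08, 0, 0.6], [0, 0, 0], 1],
    [[-0.13, 0, 0.9], [0, 0, 0], 1],
    [[-0.17, 0, 1.2], [0, 0, 0], 1],
    [[-0.2, 0, 1.45], [0, 0, 0], 1],
    [[-0.2, 0, 1.45], [0, 0, 0], 1],
    [[-0.2, 0, 1.45], [0, 0, 0], 1],
  ],
)

```text
clock: 11.75
tool_pos: [0.4913, -0.0501, 0.1598]
eef_rot: [0.989, 0.127, 0.069, -0.009]
contact_force: [0.4, -0.2, -1.7]
opening: 0.157
finger_force: 40.0
```

Call:
carry_out(
  rows=[
    [[-0.03, 0, 0.24], [0, 2, 0], 1],
    [[-0.06, 0, 0.48], [0, 4, 0], 1],
    [[-0.09, 0, 0.72], [0, 6, 0], 1],
    [[-0.1, 0, 0.98], [0, 8, 0], 1],
    [[-0.1, 0, 0.98], [0, 8, 0], 1],
    [[-0.1, 0, 0.98], [0, 8, 0], 1],
  ],
)

```text
clock: 12.35
tool_pos: [0.4975, -0.0522, 0.1583]
eef_rot: [0.983, 0.126, 0.131, -0.019]
contact_force: [-0.2, 0.7, -1.2]
opening: 0.156
finger_force: 40.0
```

```bash
python3 -c "
from ov import *
keyinfo()"
```

```text
yaw 0.2542 tilt 15.26 eye_front in stand mm [  6.   -2.4 160.9] F [-0.22  0.71 -1.17] q [ 0.13  0.62 -0.09  2.25 -1.    0.04 -0.26]
```

```bash
python3 -c "
from ov import *
go(stand((-.0705,.001,.1545))[0],.256,np.radians(12))"
```

```text
shift cm [-0.65, -0.3, 0.22] turn [-0.26, -3.26, -0.09]
```

Call:
carry_out(
  rows=[
    [[-0.3, -0.15, 0.1], [-0.2, -1.6, 0], 1],
    [[-0.65, -0.3, 0.22], [-0.2, -3.3, 0], 1],
    [[-0.65, -0.3, 0.22], [-0.2, -3.3, 0], 1],
    [[-0.65, -0.3, 0.22], [-0.2, -3.3, 0], 1],
  ],
)

```text
clock: 12.75
tool_pos: [0.4912, -0.0499, 0.1543]
eef_rot: [0.986, 0.128, 0.103, -0.014]
contact_force: [0.6, 0.3, -0.5]
opening: 0.15
finger_force: 40.0
```

```bash
python3 -c "
from ov import *
keyinfo()
go(stand((-.0705,.001,.1545))[0],.256,np.radians(12))"
```

```text
yaw 0.2572 tilt 11.96 eye_front in stand mm [  0.7   1.7 156.9] F [ 0.57  0.28 -0.54] q [-0.02  0.63  0.1   2.23 -0.97  0.15 -0.29]
shift cm [-0.02, 0.09, -0.02] turn [-0.06, 0.04, 0.06]
```

Well placed, with no load on the key. I'll let go and wait.

Call:
carry_out(
  rows=[
    [[0, 0, 0], [0, 0, 0], 0],
    [[0, 0, 0], [0, 0, 0], 0],
    [[0, 0, 0], [0, 0, 0], 0],
    [[0, 0, 0], [0, 0, 0], 0],
    [[0, 0, 0], [0, 0, 0], 0],
    [[0, 0, 0], [0, 0, 0], 0],
  ],
)

```text
clock: 13.35
tool_pos: [0.4909, -0.0503, 0.1544]
eef_rot: [0.986, 0.127, 0.103, -0.014]
contact_force: [0.1, 0.6, 0.1]
opening: 0.671
finger_force: 0.0
```

Call:
carry_out(
  rows=[
    [[-2, 0, 0], [0, 0, 0], 0],
    [[-4, 0, -3], [0, -4, 0], 0],
    [[-4, 0, -6], [0, -8, 0], 0],
    [[-4, 0, -9], [0, -8, 0], 0],
    [[-4, 0, -11], [0, -8, 0], 0],
    [[-4, 0, -11], [0, -8, 0], 0],
    [[-4, 0, -11], [0, -8, 0], 0],
    [[-4, 0, -11], [0, -8, 0], 0],
    [[-4, 0, -11], [0, -8, 0], 0],
    [[-4, 0, -11], [0, -8, 0], 0],
    [[-4, 0, -11], [0, -8, 0], 0],
    [[-4, 0, -11], [0, -8, 0], 0],
  ],
)

```text
clock: 14.55
tool_pos: [0.431, -0.0663, 0.2534]
eef_rot: [0.991, 0.128, 0.034, -0.005]
contact_force: [1.1, 0.2, -0.1]
opening: 1.001
finger_force: 0.0
```

Call:
carry_out(
  rows=[
    [[0, 0, 0], [0, 0, 0], 0],
    [[0, 0, 0], [0, 0, 0], 0],
    [[0, 0, 0], [0, 0, 0], 0],
    [[0, 0, 0], [0, 0, 0], 0],
    [[0, 0, 0], [0, 0, 0], 0],
    [[0, 0, 0], [0, 0, 0], 0],
    [[0, 0, 0], [0, 0, 0], 0],
    [[0, 0, 0], [0, 0, 0], 0],
    [[0, 0, 0], [0, 0, 0], 0],
    [[0, 0, 0], [0, 0, 0], 0],
    [[0, 0, 0], [0, 0, 0], 0],
    [[0, 0, 0], [0, 0, 0], 0],
  ],
)

```text
clock: 15.75
tool_pos: [0.4311, -0.0661, 0.2537]
eef_rot: [0.991, 0.128, 0.034, -0.005]
contact_force: [-0.1, 0.4, -0.5]
opening: 1.0
finger_force: 0.0
```

Call:
carry_out(
  rows=[
    [[0, 0, 0], [0, 0, 0], 0],
    [[0, 0, 0], [0, 0, 0], 0],
    [[0, 0, 0], [0, 0, 0], 0],
    [[0, 0, 0], [0, 0, 0], 0],
    [[0, 0, 0], [0, 0, 0], 0],
    [[0, 0, 0], [0, 0, 0], 0],
    [[0, 0, 0], [0, 0, 0], 0],
    [[0, 0, 0], [0, 0, 0], 0],
    [[0, 0, 0], [0, 0, 0], 0],
    [[0, 0, 0], [0, 0, 0], 0],
    [[0, 0, 0], [0, 0, 0], 0],
    [[0, 0, 0], [0, 0, 0], 0],
  ],
)

```text
clock: 16.95
tool_pos: [0.4311, -0.0661, 0.2537]
eef_rot: [0.991, 0.128, 0.034, -0.005]
contact_force: [0.7, -0.2, 0.8]
opening: 0.997
finger_force: 0.0
```

Run:
```python
from ov import *
S=[r.snapshot('side') for _ in range(12)]
s=S[0]; im=s['image'][158:248,188:248,::-1]; im2=S[-1]['image'][158:248,188:248,::-1]
f=lambda a:cv2.resize(a,(400,600),interpolation=cv2.INTER_CUBIC)
cv2.imwrite('pics/z.png',np.hstack([f(im),f(im2)]))
for s in S:
    a=s['image'][158:248,188:248]; h=cv2.cvtColor(a,cv2.COLOR_RGB2HSV); m=((h[...,0]<8)|(h[...,0]>172))&(h[...,1]>150)&(h[...,2]>70)
    p=np.argwhere(m); print(len(p),p.mean(0).round(2) if len(p) else '')
```

```text
94 [60.8  21.12]
86 [60.72 22.45]
82 [59.89 24.15]
81 [58.95 25.85]
78 [58.87 27.09]
81 [59.12 27.36]
80 [59.54 26.65]
86 [59.99 25.12]
85 [60.62 23.52]
93 [61.29 22.2 ]
91 [60.69 21.55]
90 [60.7  21.94]
```

View pics/z.png

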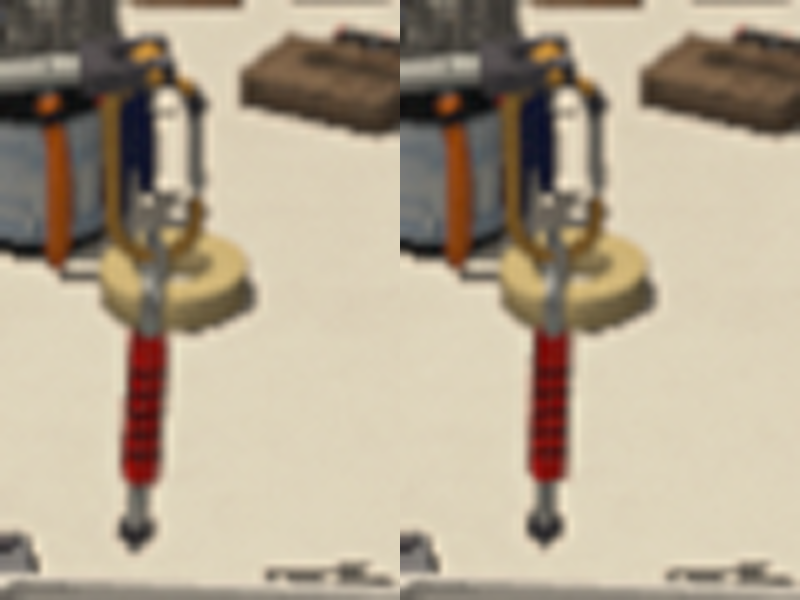

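The key hangs eye-up from the bow at crop (150,250), handle at (145,410), with the gate shut and only a slight sway left. I'll wait for it to settle further.

Call:
carry_out(
  rows=[
    [[0, 0, 0], [0, 0, 0], 0],
    [[0, 0, 0], [0, 0, 0], 0],
    [[0, 0, 0], [0, 0, 0], 0],
    [[0, 0, 0], [0, 0, 0], 0],
    [[0, 0, 0], [0, 0, 0], 0],
    [[0, 0, 0], [0, 0, 0], 0],
    [[0, 0, 0], [0, 0, 0], 0],
    [[0, 0, 0], [0, 0, 0], 0],
    [[0, 0, 0], [0, 0, 0], 0],
    [[0, 0, 0], [0, 0, 0], 0],
    [[0, 0, 0], [0, 0, 0], 0],
    [[0, 0, 0], [0, 0, 0], 0],
  ],
)

```text
clock: 18.75
tool_pos: [0.4311, -0.0661, 0.2537]
eef_rot: [0.991, 0.128, 0.034, -0.005]
contact_force: [0.2, 0.8, 0.3]
opening: 1.003
finger_force: 0.0
```

Call:
carry_out(
  rows=[
    [[0, 0, 0], [0, 0, 0], 0],
    [[0, 0, 0], [0, 0, 0], 0],
    [[0, 0, 0], [0, 0, 0], 0],
    [[0, 0, 0], [0, 0, 0], 0],
    [[0, 0, 0], [0, 0, 0], 0],
    [[0, 0, 0], [0, 0, 0], 0],
    [[0, 0, 0], [0, 0, 0], 0],
    [[0, 0, 0], [0, 0, 0], 0],
    [[0, 0, 0], [0, 0, 0], 0],
    [[0, 0, 0], [0, 0, 0], 0],
    [[0, 0, 0], [0, 0, 0], 0],
    [[0, 0, 0], [0, 0, 0], 0],
  ],
)

```text
clock: 19.95
tool_pos: [0.4311, -0.0662, 0.2537]
eef_rot: [0.991, 0.128, 0.034, -0.005]
contact_force: [-0.3, -0.7, -0.7]
opening: 0.997
finger_force: 0.0
```

Call:
carry_out(
  rows=[
    [[0, 0, 0], [0, 0, 0], 0],
    [[0, 0, 0], [0, 0, 0], 0],
    [[0, 0, 0], [0, 0, 0], 0],
    [[0, 0, 0], [0, 0, 0], 0],
    [[0, 0, 0], [0, 0, 0], 0],
    [[0, 0, 0], [0, 0, 0], 0],
    [[0, 0, 0], [0, 0, 0], 0],
    [[0, 0, 0], [0, 0, 0], 0],
    [[0, 0, 0], [0, 0, 0], 0],
    [[0, 0, 0], [0, 0, 0], 0],
    [[0, 0, 0], [0, 0, 0], 0],
    [[0, 0, 0], [0, 0, 0], 0],
  ],
)

```text
clock: 21.15
tool_pos: [0.4311, -0.0661, 0.2537]
eef_rot: [0.991, 0.128, 0.034, -0.005]
contact_force: [-0.6, 0.4, -1.0]
opening: 0.999
finger_force: 0.0
```

Run:
```python
from ov import *
X=[]
for _ in range(12):
    a=r.snapshot('side')['image'][158:248,188:248]; h=cv2.cvtColor(a,cv2.COLOR_RGB2HSV); m=((h[...,0]<8)|(h[...,0]>172))&(h[...,1]>150)&(h[...,2]>70)
    X.append(np.argwhere(m).mean(0)[1])
print(np.round(X,2))
if np.ptp(X)<4: print(r.finish_job())
```

```text
[24.19 24.19 24.23 24.21 24.22 24.21 24.16 24.16 24.21 24.21 24.2  24.16]
the job is handed in; nothing more can be done
None
```

The red chuck key hangs still from the brass hook's bow with the gate shut and the gripper clear, and the job is handed in; the hand-in call gave no verdict.

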